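# Tip the post tray to line the posts up against its end wall

### The job

Lay the loose medium-length steel post in the empty middle lane of the tipping post tray. Then press the tray's ribbed tab gently down until the tray bears on its stop screw, without leaning hard on the stop, and keep it there until all three posts have slid up against the end wall on the tab side. Ease the tray back to level under your finger without letting it drop, so that the posts stay lined up against the wall, and leave everything else on the table where it stands.

Things in the scene. Friction and masses are not known exactly. Their poses are not given: they have to be found in the camera images.
- stand: Fixed dark stand of the tipping tray, screwed to the table: base plate 215 x 182 x 10 mm, two cheeks (outer faces 168 mm apart, tops 122 mm above the table) with the pivot bolts. Origin: centre of its underside; its x axis points to the end with the tab, z up. The pivot axis runs along its y axis, 105 mm above the origin.
- tray: Grey tray, 212 x 142 mm (x by y), hinged on the stand. Origin: middle of the pivot axis; axes as the stand's when level. Tipping turns it about +y: the +x (tab) end goes down, against a counterweight under the other end that returns it to level. The tab needs 1.5 to 6 N on the way down. Posts slide in it from about 0.30 to 0.40 rad. Let go while tipped, it slams back.
- tray_tab (a point): Centre of the top face of the press tab, a flat plate 45 x 50 mm (tray x by y) with fine ribs that sticks out past the end wall at the tray's +x end: 126.5 mm from the pivot axis along the tray's x, 10 mm above the tray's origin, 115 mm above the table when level. Press it with well under 20 N.
- lane_middle (a point): Centre of the floor of the middle, empty lane (x 0, y 0, 10 mm above the tray's origin); axes as the tray's. Three lanes run along x at y -40, 0 and +40 mm, each 18 mm wide, 200 mm long and sunk 5 mm between flat lands.
- end_wall (a point): Foot of the inner face of the end wall on the tab side, in the middle lane (tray x +100 mm, 10 mm above the tray's origin). The walls at both ends are 5 mm thick and rise 18 mm above the lane floor.
- stop: Grey block fixed on the stand, under the tray, 80 mm from the pivot axis towards the tab, with an upright stop screw tipped with rubber that gives 3 mm at most. Origin: middle of its underside. How high the screw is set is unknown: the tray meets it between 0.47 and 0.62 rad (tab 58 to 76 mm down), felt as a sharp rise of force. It bends if loaded with over 20 N.
- post_medium: The post to be loaded: plain steel post, 12.7 mm thick, 76 mm long, lying loose on the table. Origin: middle of its underside, 6.4 mm below its centre line; its length lies along its y axis, z up.
- post_long: Plain steel post, 12.7 mm thick, 101 mm long, lying in one outer lane of the tray. Origin: middle of its underside; its length lies along its y axis.
- post_short: Plain steel post, 12.7 mm thick, 51 mm long, lying in the other outer lane. Origin: middle of its underside; its length lies along its y axis.
- mirror_mount: Bystander: black mirror mount on a white pedestal, 45 x 44 x 102 mm, standing beyond the tray. Origin: centre of its underside.
- post_holder: Bystander: black cylindrical post holder with a white thumbscrew, 32 x 41 x 81 mm, standing beyond the tray. Origin: centre of its underside.
- hex_key: Bystander: black hex key lying flat on the table to the right of the loose post, 38 x 90 x 9 mm. Origin: centre of its underside.
Things that resemble listed ones, but are neither listed nor needed, are in the scene too. What is shaped like the post_medium but orange or yellow is not meant.

How it is judged:
By the outcome, as a careful person would: the job done as asked, in the order asked, and still so for the second after the job is handed in, with the robot touching nothing.
It also fails if it takes over 53 s, if anything falls off the work surface, if the arm or the gripper's body presses on something with over 40 N, if the wrist force passes 120 N, or if a joint passes its speed limit or range.

### The arm

A 6-joint arm with a two-finger parallel gripper is mounted at the origin on a cart in front of the work surface, level with it; the furniture and walls round the work are solid. World frame = base frame: x ahead of the robot, y to its left, z up, the work surface at z = 0. Lengths are in m, angles in rad, forces in N, time in s.
With the tool pointing down it reaches from about 0.425 to 0.95 m from the base axis. Payload 3.5 kg.
Tool frame: the origin (TCP) lies between the finger pads; the fingertips stand 22 mm ahead of it and the grasp point (between the pads) lies 3 mm ahead of it (ctrl.nose_length is the z of the fingertips in the tool frame, in m); z points along the fingers, y is the line along which they close (so a half turn about z gives the same grasp; the last joint's range is limited). The gripper opens to 85 mm and grips with 20 to 120 N. Pads are 22 mm wide; open, the fingers measure 114 mm over their backs; the gripper's body (76 mm by 85 mm) begins 54 mm behind the grasp point. The pads swing forward as they close: fully open they stand 13 mm farther back than shut.
Start: joints at [0.991, 0.286, 1.577, -0, 1.279, -0.15], TCP at [0.281, 0.614, 0.253] pointing down, gripper open.
Joint ranges: [-2.77, 2.77], [-0.9, 2.22], [0.21, 2.48], [-1.53, 4.67], [0.24, 2.81], [-2.84, 2.84]. Speed limits (rad/s): [2.79, 2.79, 3.14, 3.14, 3.14, 3.14].

### API

Orientations are given as a unit quaternion [x, y, z, w].
In Python, from plant import ctrl gives the robot as it stands. The module is installed in compiled form; this text tells all that it offers.
- The arm moves only by the tool send_rows, never from a script. Its argument "rows" is text: rows parted by semicolons, each of 7 numbers parted by spaces: the turn, a rotation vector about the tool's x, y, z in degrees, then the shift along the tool's x, y, z in mm, then the opening, from -1 (shut) to 1 (fully open). A call has 1 to 8 rows; each row is the pose to reach, as a shift and turn from the pose commanded when the call began, along the tool's axes at that moment; what a row does not reach only later rows make up. A row lasts 1/8 s, in which the tool goes at most 62.5 mm and 10.7 degrees, less where a joint would pass 70% of its speed; a pose out of reach is approached as far as the arm can. A call with a gripper value outside its range is refused whole. The fingers move at their own pace and stop on an object; "grip_force" is the grip in N (left out, the last holds). Time passes only in rows, so rows that repeat a pose let the fingers close. It gives the time, the measured TCP pose, the force, the opening and the grip force at its end, in the units of the state.
- ctrl.get_state(): the state, without advancing time (a new reading comes with each control period).
- ctrl.read_camera(name): name is "side" or "top"; returns a dict with "color" (420x560x3 uint8, red, green, blue), "fx", "fy", "cx", "cy" (pixels), "D" ([k1, k2, p1, p2, k3] as OpenCV has them; the pictures are not rectified), "extrinsics" (4x4, takes a point from world to camera coordinates). Camera axes: x right, y down, z forward; pixel columns grow to the right and rows downward; lengths in m; the calibration is good to about 2 mm. A picture is of the moment at which its call begins. There is no depth.
- ctrl.sign_off(): hands the job in; it is judged then, once.
Trained networks look in a picture, given as the dict that the camera call returned (one of the last four; its "shot" number tells which), for a name from the list of things; names that differ only in an ending like _2 or _b are one class to them, and where a whole thing is asked for, a point or a joint stands for the part that bears it (a point fixed in the world has none). Each returns a list of dicts, best first, with "p" (0 to 1); they miss things now and then, are a little off and sometimes report something else, mostly with a low value. They report only what shows in the picture. A call takes as long as a camera call. They do not tell look-alikes from the thing itself.
- ctrl.look_for(picture, target): "position" ([x, y, z] in m, in the coordinates of the camera as it stood for that picture, good to about 4 mm: the middle of the surface that is visible of it).
The state is a dict: "time": time; "qpos": joint angles; "dq": joint speeds; "joint_efforts": joint torques, N m; "eef_pos": TCP position; "tcp_rot": TCP orientation; "contact_force": force on the tool from outside, world axes, zero at the start; "wrist_torque": the same for the moment, N m; "opening": opening from 0.0 (shut) to 1.0 (fully open); "finger_force": force on a finger pad.
Only numpy, scipy, OpenCV 4.12 (cv2) and the standard library are available. Lean on these libraries where they do the work, as an engineer would, in place of code of your own. Each camera call takes 0.05 s, during which the arm holds its last target. There are 200 camera calls.

## Working session

There is one attempt and no reset: what is moved stays moved. The work goes in short steps, Python scripts to look and compute and a tool call to move; the robot and the scene stay as the last step left them, time stands still between calls to the robot, and variables do not carry over. Pictures are saved under pics/ and viewed, at most 10 in all, crops included, and the job is handed in when it is done.

Besides the shell and the picture viewer there is one more tool, called after ">>>" by a JSON object that holds its "name" and its "arguments". send_rows: Moves the arm, as the interface text tells. Its arguments: {"type":"object","properties":{"rows":{"type":"string"},"grip_force":{"type":"number"}},"required":["rows"]}

```bash
mkdir -p pics; cat > h.py <<'E'
import numpy as np, cv2
from plant import ctrl
from scipy.spatial.transform import Rotation as R
def shot(n,name=None):
    p=ctrl.read_camera(n)
    if name: cv2.imwrite('pics/'+name,p['color'][:,:,::-1])
    return p
def w(p,c):
    E=np.array(p['extrinsics']); return E[:3,:3].T@(np.array(c)-E[:3,3])
def K(p): return np.array([[p['fx'],0,p['cx']],[0,p['fy'],p['cy']],[0,0,1.]])
def proj(p,X):
    E=np.array(p['extrinsics']); r,_=cv2.Rodrigues(E[:3,:3])
    return cv2.projectPoints(np.array(X,float).reshape(-1,1,3),r,E[:3,3],K(p),np.array(p['D']))[0].reshape(-1,2)
def ray(p,uv,z):
    u=cv2.undistortPoints(np.array(uv,float).reshape(-1,1,2),K(p),np.array(p['D'])).reshape(-1,2)
    E=np.array(p['extrinsics']); o=-E[:3,:3].T@E[:3,3]
    d=np.c_[u,np.ones(len(u))]@E[:3,:3]
    return o+d*((z-o[2])/d[:,2])[:,None]
E
python3 - <<'E'
from h import *
for n in('top','side'):
    p=shot(n,n+'0.png')
    for t in['stand','tray','tray_tab','lane_middle','end_wall','stop','post_medium','post_long','post_short','hex_key','mirror_mount','post_holder']:
        print(n,t,[(round(d['p'],2),w(p,d['position']).round(3).tolist()) for d in ctrl.look_for(p,t)[:3]])
s=ctrl.get_state();print(s)
E
```

```text
top stand [(0.71, [0.554, 0.13, 0.12])]
top tray [(0.62, [0.553, 0.137, 0.122])]
top tray_tab [(0.85, [0.554, 0.135, 0.118])]
top lane_middle [(0.74, [0.553, 0.138, 0.125])]
top end_wall [(0.7, [0.553, 0.136, 0.118])]
top stop [(0.22, [0.598, 0.141, 0.125])]
top post_medium [(0.66, [0.567, -0.209, 0.015]), (0.62, [0.779, -0.086, 0.009]), (0.45, [0.485, -0.143, 0.013])]
top post_long [(0.69, [0.597, 0.139, 0.123])]
top post_short [(0.68, [0.515, 0.146, 0.123])]
top hex_key [(0.67, [0.471, -0.329, 0.011]), (0.57, [0.551, 0.138, 0.118])]
top mirror_mount [(0.72, [0.553, 0.132, 0.117]), (0.64, [0.709, 0.064, 0.103])]
top post_holder [(0.56, [0.711, 0.189, 0.061]), (0.25, [0.554, 0.136, 0.122])]
side stand [(0.75, [0.547, 0.108, 0.118])]
side tray [(0.59, [0.549, 0.118, 0.12])]
side tray_tab [(0.89, [0.553, 0.117, 0.125])]
side lane_middle [(0.94, [0.545, 0.12, 0.119])]
side end_wall [(0.72, [0.55, 0.123, 0.12])]
side stop [(0.68, [0.541, 0.047, 0.034])]
side post_medium [(0.73, [0.783, -0.09, 0.012]), (0.7, [0.561, -0.21, 0.011]), (0.45, [0.484, -0.147, 0.01])]
side post_long [(0.71, [0.
[... 244 characters left out ...]

{'time': 1.3, 'qpos': array([ 9.91002418e-01,  2.86297900e-01,  1.57670388e+00,  2.39612426e-05,
        1.27858183e+00, -1.49966517e-01]), 'dq': array([-0.00232485, -0.00049443,  0.00057816, -0.00060516, -0.00085235,
        0.00114469]), 'joint_efforts': array([ 2.07352487e-04, -4.05957091e+01, -2.92932111e+01, -1.86558627e-04,
        6.27230256e-04,  5.09463533e-06]), 'eef_pos': array([0.28122378, 0.61361544, 0.25332416]), 'tcp_rot': array([ 2.13266482e-01,  9.76994067e-01,  8.31747962e-06, -9.10412646e-06]), 'contact_force': array([-0.51834777, -0.46323737, -0.02662288]), 'wrist_torque': array([ 0.00822835, -0.00676208, -0.00377229]), 'finger_force': 0.0, 'opening': 0.9971873925716063}
```

View pics/top0.png

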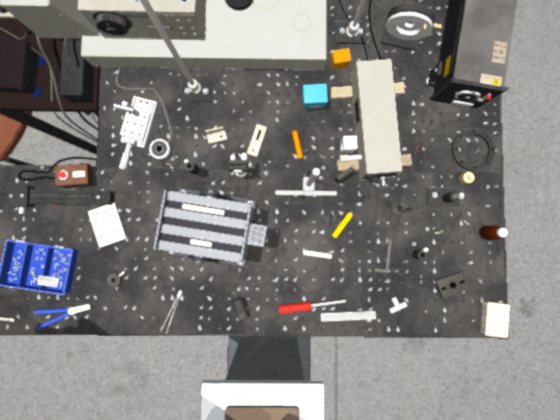

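View pics/side0.png

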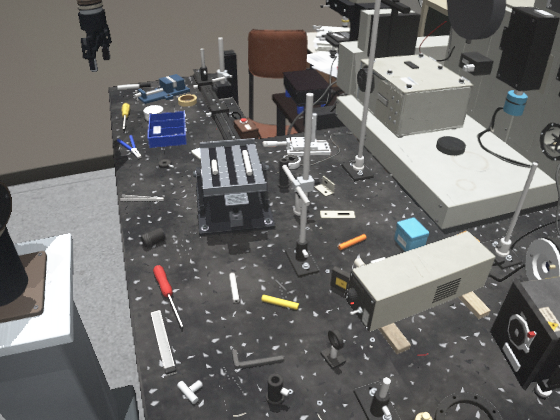

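The top view shows the tray at about (205,228) with its tab at (257,235), pointing to −y. The loose steel post is at (317,254); the yellow (343,225) and orange (297,145) ones are decoys. A tall post stand is at (310,185).

```bash
python3 - <<'E'
from h import *
p=shot('top'); c=p['color'][:,:,::-1]
cv2.imwrite('pics/c1.png',cv2.resize(c[180:276,150:346],None,fx=4,fy=4,interpolation=cv2.INTER_CUBIC))
g=cv2.cvtColor(c,cv2.COLOR_BGR2GRAY)
m=np.zeros_like(g); m[242:268,298:336]=(g[242:268,298:336]>150)
n,l,st,ce=cv2.connectedComponentsWithStats(m)
i=1+st[1:,4].argmax(); pts=np.argwhere(l==i)[:,::-1].astype(np.float32)
r=cv2.minAreaRect(pts);print(r,st[i]); b=ray(p,cv2.boxPoints(r),.0127);print(b.round(4));
wp=ray(p,pts,.012); print(wp.mean(0)); u,s,v=np.linalg.svd((wp-wp.mean(0))[:,:2],full_matrices=False);print(v[0],np.ptp((wp-wp.mean(0))[:,:2]@v[0]))
print(K(p),p['D'],np.array(p['extrinsics']).round(3))
q=shot('side'); s=q['color'][:,:,::-1]
cv2.imwrite('pics/c2.png',cv2.resize(s[130:240,180:330],None,fx=5,fy=5,interpolation=cv2.INTER_CUBIC))
E
```

```text
((317.3426513671875, 253.20303344726562), (31.063711166381836, 8.478399276733398), 4.085616588592529) [302 248  32  11 193]
[[ 0.4796 -0.0998  0.0127]
 [ 0.5019 -0.1013  0.0127]
 [ 0.4968 -0.1837  0.0127]
 [ 0.4746 -0.182   0.0127]]
[ 0.4871171  -0.14138312  0.012     ]
[-0.10433468 -0.99454224] 0.08244442622898876
[[400.07455945   0.         282.99092745]
 [  0.         400.07455945 201.88685828]
 [  0.           0.           1.        ]] [0.01428805 0.         0.         0.         0.        ] [[ 0.009 -1.     0.01  -0.055]
 [-0.997 -0.01  -0.075  0.623]
 [ 0.075 -0.01  -0.997  1.037]
 [ 0.     0.     0.     1.   ]]
```

View pics/c1.png

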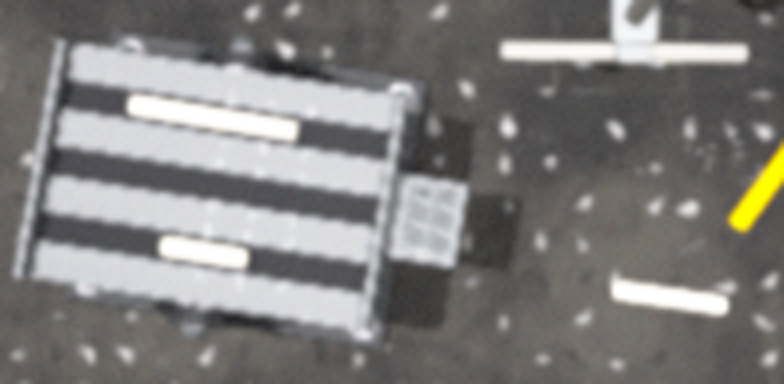

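View pics/c2.png

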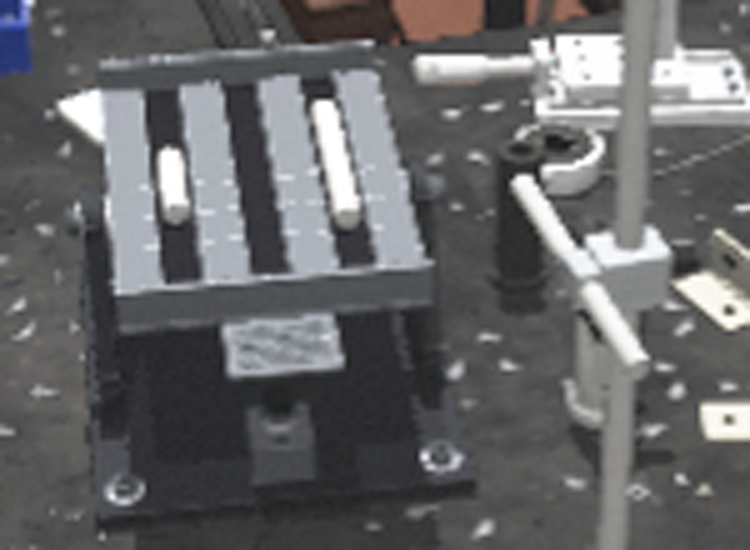

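```bash
cat >> h.py <<'E'
def T(p): return np.c_[np.c_[np.cos(p[2]),np.sin(p[2])],np.c_[-np.sin(p[2]),np.cos(p[2])]]
def tw(P,X):
    X=np.array(X,float).reshape(-1,3)/1000; c,s=np.cos(P[2]),np.sin(P[2])
    return np.c_[P[0]+c*X[:,0]-s*X[:,1],P[1]+s*X[:,0]+c*X[:,1],.105+X[:,2]]
def rel(s,pos,yaw,pitch=0):
    "tool shift mm / rotvec deg to pos (TCP) with tool y along world yaw, pointing down"
    R0=R.from_quat(s['tcp_rot']); y=np.array([np.cos(yaw),np.sin(yaw),0]); z=np.array([0,0,-1.])
    Rt=R.from_matrix(np.c_[np.cross(y,z),y,z])
    return (R0.inv()*Rt).as_rotvec(degrees=True).round(2),(R0.inv().apply(np.array(pos)-s['eef_pos'])*1000).round(1)
E
python3 - <<'E'
from h import *
from scipy.optimize import least_squares
p=shot('top')
M=[((149,25,10),(468,182)),((149,-25,10),(458,268)),((-106,71,28),(56,40)),((-106,-71,28),(14,278)),((106,71,28),(414,86)),((106,-71,28),(376,340)),((-80.,9,15),None)]
M=[m for m in M if m[1]]
X=[m[0] for m in M]; U=(np.array([m[1] for m in M])+.5)/4-.5+[150,180]
f=lambda P:(proj(p,tw(P,X))-U).ravel()
r=least_squares(f,[.553,.138,-1.6],loss='soft_l1'); P=r.x
print(P,r.fun.reshape(-1,2).round(2).tolist())
np.save('P.npy',P)
im=cv2.resize(p['color'][180:276,150:346,::-1],None,fx=4,fy=4,interpolation=cv2.INTER_CUBIC)
for y in(-49,-31,-9,9,31,49):
    a=((proj(p,tw(P,[(-100,y,15),(100,y,15)]))-[150,180]+.5)*4-.5).astype(int); cv2.line(im,tuple(map(int,a[0])),tuple(map(int,a[1])),(0,0,255),1)
for q in(P,):
  a=((proj(p,tw(P,[(149,25,10),(149,-25,10),(106,-25,10),(106,25,10)]))-[150,180]+.5)*4-.5).astype(int); cv2.polylines(im,[a.reshape(-1,1,2)],True,(0,255,0),1)
cv2.imwrite('pics/c3.png',im)
print(tw(P,[(0,0,10),(138,0,10)]))
s=ctrl.get_state()
print(rel(s,[.5,.3,.2],P[2]+np.pi/2))
print(rel(s,[.487,-.141,.08],-.104))
E
```

```text
[ 0.55554625  0.13964867 -1.71402168] [[0.84, 0.27], [0.11, -0.6], [0.33, 0.08], [0.22, 0.15], [-0.78, 2.2], [-0.84, -1.63]]
[[0.55554625 0.13964867 0.115     ]
 [0.53584866 0.00306168 0.115     ]]
(array([ 0.  , -0.  , 73.58]), array([-329.5, -193.9,   53.3]))
(array([ 0.  , -0.  , 71.33]), array([-501.5, -600.2,  173.3]))
```

View pics/c3.png

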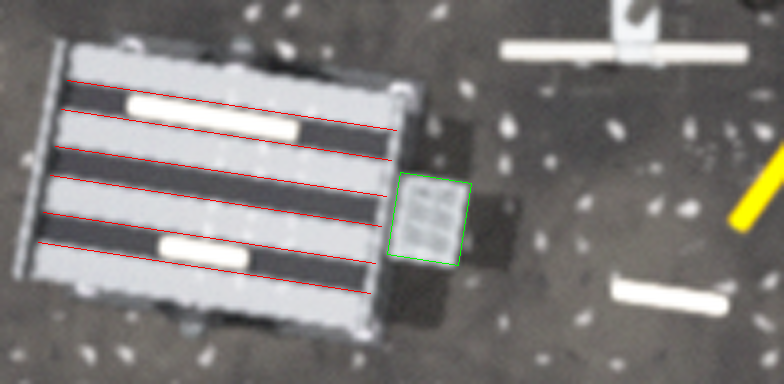

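```bash
python3 - <<'E'
from h import *
P=np.load('P.npy'); p=shot('top'); g=cv2.cvtColor(p['color'],cv2.COLOR_RGB2GRAY).astype(float)
for y0 in(-40,0,40):
  out=[]
  for x in range(-85,90,5):
    ys=np.arange(y0-17,y0+17.1,.5)
    uv=proj(p,tw(P,[(x,y,12.5) for y in ys])).astype(np.float32)
    v=cv2.remap(g.astype(np.float32),uv[:,0].reshape(1,-1),uv[:,1].reshape(1,-1),cv2.INTER_LINEAR).ravel()
    wt=np.clip(v.max()-v-40,0,None); out.append((x,(wt*ys).sum()/wt.sum(),v.min()))
  o=np.array(out); 
  if y0: o=o[o[:,0]<-62] if 0 else o
  print(y0,np.polyfit(o[:,0],o[:,1],1),o[::4,1].round(1))
E
```

```text
-40 [-9.03353295e-03 -3.98972581e+01] [-39.  -39.3 -39.8 -37.9 -40.6 -41.7 -39.8 -40.7 -40.7]
0 [-0.00903648  0.08307111] [ 0.6  0.4  0.8  0.1  0.3  0.4 -0.7 -0.5 -0.3]
40 [-9.99989812e-03  4.00367726e+01] [41.1 40.7 37.5 42.9 39.2 37.  41.8 39.6 39.3]
```

>>> {"name": "send_rows", "arguments": {"rows": "0 0 10 -48 -28 0 0.3;0 0 20 -95 -56 0 0.3;0 0 30 -143 -84 0 0.3;0 0 40 -190 -112 0 0.3;0 0 50 -238 -140 0 0.3;0 0 60 -280 -165 0 0.3;0 0 67 -310 -180 0 0.3;0 0 72 -330 -194 0 0.3", "grip_force": 30}}

```text
time: 2.5
eef_pos: [0.5014, 0.2983, 0.2535]
tcp_rot: [0.748, 0.663, 0.0, 0.0]
contact_force: [-0.0, -0.3, 0.2]
opening: 0.651
finger_force: 0.0
```

```bash
python3 - <<'E'
from h import *
s=ctrl.get_state(); print(rel(s,[.4865,-.1415,.09],-.11))
E
```

```text
(array([ 0.03, -0.01, -0.59]), array([-438.4,   37.9,  163.5]))
```

>>> {"name": "send_rows", "arguments": {"rows": "0 0 0 -60 5 10 0.1;0 0 0 -120 10 20 0.0;0 0 0 -180 16 40 0.0;0 0 0 -240 21 70 0;0 0 -0.6 -300 26 100 0;0 0 -0.6 -360 31 130 0;0 0 -0.6 -415 36 155 0;0 0 -0.6 -438 38 163 0"}}

```text
time: 3.5
eef_pos: [0.4868, -0.1419, 0.0892]
tcp_rot: [0.744, 0.668, -0.0, -0.001]
contact_force: [0.3, 0.0, 0.5]
opening: 0.501
finger_force: 0.0
```

```bash
python3 - <<'E'
from h import *
s=ctrl.get_state(); print(s['eef_pos'],s['opening'],rel(s,[.4865,-.1415,.025],-.11))
p=shot('side','s2.png');q=shot('top')
cv2.imwrite('pics/v4.png',np.vstack([cv2.resize(a,None,fx=3.5,fy=3.5,interpolation=cv2.INTER_CUBIC) for a in(p['color'][230:315,160:380,::-1],q['color'][200:285,210:430,::-1])]))
E
```

```text
[ 0.48678304 -0.14190224  0.0891693 ] 0.5011568945856283 (array([-0.06, -0.02,  0.16]), array([ 0.4, -0.3, 64.2]))
```

View pics/v4.png

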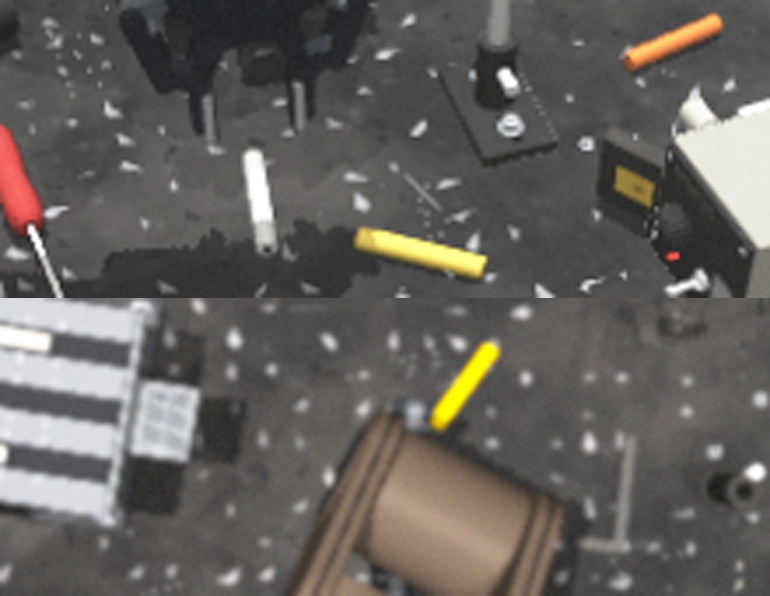

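The fingers straddle the steel post (crop 258,200 in the side view); descend and grasp.

>>> {"name": "send_rows", "arguments": {"rows": "0 0 0 0 0 25 0;0 0 0 0 0 50 -0.3;0 0 0 0 0 63 -0.5;0 0 0 0 0 64 -0.5;0 0 0 0 0 64 -1;0 0 0 0 0 64 -1;0 0 0 0 0 64 -1;0 0 0 0 0 64 -1", "grip_force": 40}}

```text
time: 4.6
eef_pos: [0.4879, -0.1398, 0.0269]
tcp_rot: [0.743, 0.669, 0.0, 0.0]
contact_force: [0.1, 0.4, 1.6]
opening: 0.131
finger_force: 42.2
```

>>> {"name": "send_rows", "arguments": {"rows": "0 0 0 0 0 -20 -1;0 0 0 0 0 -60 -1;0 0 0 0 0 -100 -1;0 0 0 0 0 -140 -1;0 0 0 0 0 -160 -1;0 0 0 0 0 -160 -1"}}

```text
time: 5.35
eef_pos: [0.4886, -0.1403, 0.1883]
tcp_rot: [0.743, 0.669, 0.001, 0.002]
contact_force: [0.1, 0.1, -1.1]
opening: 0.132
finger_force: 41.9
```

```bash
python3 - <<'E'
from h import *
P=np.load('P.npy');s=ctrl.get_state(); print(s['eef_pos'],s['opening'],s['finger_force'],rel(s,[*P[:2],.185],P[2]+np.pi/2))
q=shot('side')
cv2.imwrite('pics/x.png',q['color'][:,:,::-1])
E
```

```text
[ 0.48859623 -0.14025931  0.18833813] 0.13159733087768616 41.89836323261261 (array([0.25, 0.09, 2.18]), array([285.4,  37.2,   3. ]))
```

>>> {"name": "send_rows", "arguments": {"rows": "0 0 0 45 6 0 -1;0 0 1 100 12 0 -1;0 0 2 155 20 0 -1;0 0 2.2 210 27 0 -1;0 0 2.2 255 33 0 -1;0 0 2.2 280 37 0 -1;0 0 2.2 286 37 0 -1;0 0 2.2 286 37 0 -1"}}

```text
time: 6.4
eef_pos: [0.5536, 0.1405, 0.1849]
tcp_rot: [0.756, 0.655, -0.001, -0.001]
contact_force: [-0.0, 0.4, -0.9]
opening: 0.128
finger_force: 41.9
```

```bash
python3 - <<'E'
from h import *
P=np.load('P.npy');s=ctrl.get_state(); print(s['eef_pos'],s['opening'],s['finger_force'],rel(s,[*P[:2],.155],P[2]+np.pi/2))
q=shot('side')
im=cv2.resize(q['color'][100:220,170:320,::-1],None,fx=5,fy=5,interpolation=cv2.INTER_CUBIC)
z0=s['eef_pos'][2]-.0269-.105
# predicted post outline if centred in lane at this height
for y in(-6.35,6.35):
  a=((proj(q,tw(P,[(-38,y,z0*1000+6.35),(38,y,z0*1000+6.35)]))-[170,100]+.5)*5-.5).round().astype(int); cv2.line(im,tuple(map(int,a[0])),tuple(map(int,a[1])),(0,0,255),1)
for y in(-9,9):
  a=((proj(q,tw(P,[(-100,y,15),(100,y,15)]))-[170,100]+.5)*5-.5).round().astype(int); cv2.line(im,tuple(map(int,a[0])),tuple(map(int,a[1])),(0,255,0),1)
cv2.imwrite('pics/v5.png',im)
E
```

```text
[0.55361459 0.14046119 0.18488102] 0.12845010173611623 41.88580334186554 (array([-0.14,  0.06, -0.  ]), array([-0.5,  2.1, 29.9]))
```

View pics/v5.png

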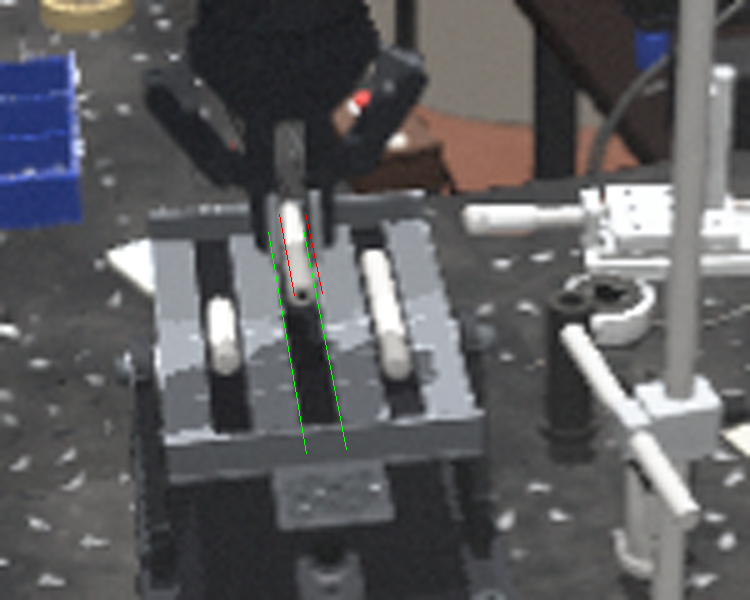

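The post (end at 302,295) hangs about 2 mm to the −y side of the lane centre line, as measured; correct that and lower.

>>> {"name": "send_rows", "arguments": {"rows": "0 0 0 0 2.5 8 -1;0 0 0 0 2.5 20 -1;0 0 0 0 2.5 30 -1;0 0 0 0 2.5 30 -1"}}

```text
time: 6.95
eef_pos: [0.5559, 0.1402, 0.1546]
tcp_rot: [0.756, 0.654, -0.001, -0.001]
contact_force: [-0.1, 0.5, -1.1]
opening: 0.133
finger_force: 41.9
```

```bash
python3 - <<'E'
from h import *
P=np.load('P.npy');s=ctrl.get_state(); print(s['eef_pos'],rel(s,[*P[:2],.143],P[2]+np.pi/2),s['contact_force'])
q=shot('side')
im=cv2.resize(q['color'][130:220,190:290,::-1],None,fx=6,fy=6,interpolation=cv2.INTER_CUBIC)
z0=s['eef_pos'][2]-.0269-.105
for y in(-6.35,6.35):
  a=((proj(q,tw(P,[(-38,y,z0*1000+6.35),(38,y,z0*1000+6.35)]))-[190,130]+.5)*6-.5).round().astype(int); cv2.line(im,tuple(map(int,a[0])),tuple(map(int,a[1])),(0,0,255),1)
cv2.imwrite('pics/v6.png',im)
E
```

```text
[0.5558872  0.14015026 0.15456622] (array([-0.18,  0.04, -0.04]), array([-0.5, -0.2, 11.6])) [-0.1132468   0.49297409 -1.08604557]
```

View pics/v6.png

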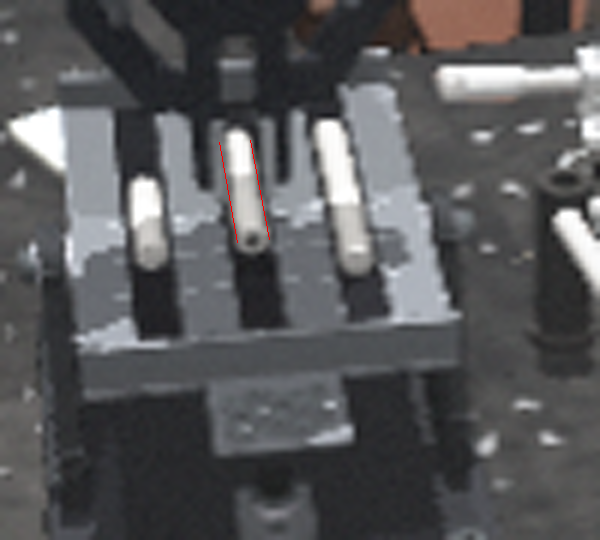

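Aligned over the lane (post end at 252,240). Lower it.

>>> {"name": "send_rows", "arguments": {"rows": "0 0 0 0 0 4 -1;0 0 0 0 0 8 -1;0 0 0 0 0 9.5 -1;0 0 0 0 0 9.5 -1"}}

```text
time: 7.5
eef_pos: [0.5568, 0.1405, 0.1467]
tcp_rot: [0.756, 0.655, -0.0, -0.0]
contact_force: [-0.5, -1.2, -0.9]
opening: 0.135
finger_force: 41.9
```

>>> {"name": "send_rows", "arguments": {"rows": "0 0 0 -0.5 -0.8 1.5 -1;0 0 0 -0.5 -0.8 3 -1;0 0 0 -0.5 -0.8 3 -1"}}

```text
time: 7.88
eef_pos: [0.5559, 0.1401, 0.1437]
tcp_rot: [0.756, 0.655, -0.0, -0.0]
contact_force: [-0.7, -0.5, -1.6]
opening: 0.128
finger_force: 41.9
```

Still free; open slightly (bottom ~2 mm above floor), then rise.

>>> {"name": "send_rows", "arguments": {"rows": "0 0 0 0 0 0.5 -0.7;0 0 0 0 0 0.5 -0.55;0 0 0 0 0 0.5 -0.5;0 0 0 0 0 -4 -0.5;0 0 0 0 0 -15 -0.5;0 0 0 0 0 -35 -0.5;0 0 0 0 0 -60 -0.5;0 0 0 0 0 -80 -0.6"}}

```text
time: 8.88
eef_pos: [0.5567, 0.1402, 0.2267]
tcp_rot: [0.756, 0.655, 0.001, 0.001]
contact_force: [0.2, 0.3, 0.3]
opening: 0.199
finger_force: 0.0
```

```bash
python3 - <<'E'
from h import *
P=np.load('P.npy');s=ctrl.get_state(); print(s['eef_pos'],s['contact_force'],s['opening'])
for tx in(138,):
  print(rel(s,tw(P,[(tx,0,10+22+25)])[0],P[2]+np.pi/2))
q=shot('side')
im=cv2.resize(q['color'][130:220,190:290,::-1],None,fx=6,fy=6,interpolation=cv2.INTER_CUBIC)
cv2.imwrite('pics/v7.png',im)
E
```

```text
[0.55666936 0.14015791 0.22670701] [0.21791932 0.33462419 0.32079824] 0.19871375714793907
(array([ 0.16, -0.03, -0.01]), array([-138.7,   -1.2,   64.6]))
```

View pics/v7.png

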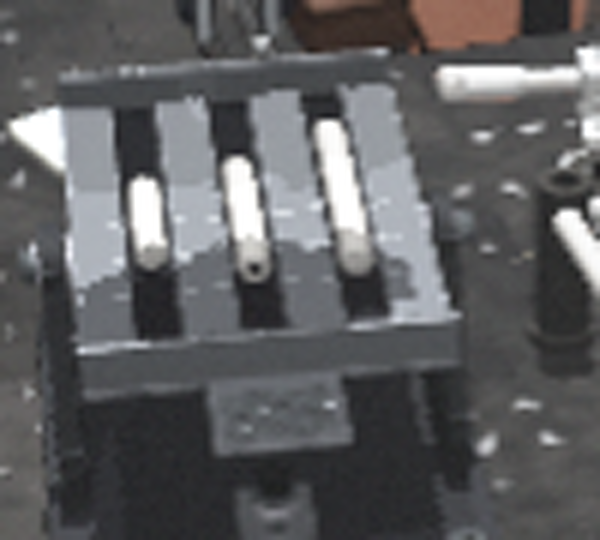

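The post lies in the middle lane (252,220), level with the others. Move above the tab, fingers shut.

>>> {"name": "send_rows", "arguments": {"rows": "0 0 0 -40 0 0 -1;0 0 0 -85 0 5 -1;0 0 0 -125 -1 30 -1;0 0 0 -139 -1 60 -1;0 0 0 -139 -1 75 -1;0 0 0 -139 -1 80 -1;0 0 0 -139 -1 80 -1"}}

```text
time: 9.8
eef_pos: [0.5356, 0.0034, 0.1443]
tcp_rot: [0.756, 0.655, 0.0, 0.0]
contact_force: [-0.2, -0.4, -0.7]
opening: 0.001
finger_force: 0.0
```

```bash
cat > st.py <<'E'
from h import *
P=np.load('P.npy');s=ctrl.get_state(); print(s['time'],s['eef_pos'].round(4),s['contact_force'].round(2),s['opening'])
d=s['eef_pos'][:2]-P[:2]; print('tray x,y of tool',d@[np.cos(P[2]),np.sin(P[2])],d@[-np.sin(P[2]),np.cos(P[2])])
E
python3 - <<'E'
from st import *
a0=127;
for th in np.arange(0,.63,.05):
  c,sn=np.cos(th),np.sin(th); x=a0*c+10*sn+11; z=105-a0*sn+10*c+22
  print(round(th,2),round(x,1),round(z,1))
E
```

```text
9.8 [0.5356 0.0034 0.1443] [-0.16 -0.35 -0.65] 0.0011089404263047978
tray x,y of tool 0.1377203221712523 -0.0002821865285560779
0.0 138.0 137.0
0.05 138.3 130.6
0.1 138.4 124.3
0.15 138.1 117.9
0.2 137.5 111.6
0.25 136.5 105.3
0.3 135.3 99.0
0.35 133.7 92.8
0.4 131.9 86.8
0.45 129.7 80.8
0.5 127.2 74.9
0.55 124.5 69.1
0.6 121.5 63.5
```

>>> {"name": "send_rows", "arguments": {"rows": "0 0 0 0 0 3 -1;0 0 0 0 0 5 -1;0 0 0 0 0 7 -1;0 0 0 0 0 9 -1;0 0 0 0 0 11 -1;0 0 0 0 0 13 -1;0 0 0 0 0 13 -1"}}

```text
time: 10.68
eef_pos: [0.5353, 0.0025, 0.1309]
tcp_rot: [0.756, 0.655, 0.0, 0.0]
contact_force: [-0.5, 0.0, 2.8]
opening: 0.001
finger_force: 1.4
```

>>> {"name": "send_rows", "arguments": {"rows": "0 0 0 0 0 4 -1;0 0 0 0 0 8 -1;0 0 0 0 0 12 -1;0 0 0 0.5 0 16 -1;0 0 0 1 0 20 -1;0 0 0 1.5 0 24 -1;0 0 0 2.2 0 28 -1;0 0 0 3 0 32 -1"}}

```text
time: 11.68
eef_pos: [0.5357, 0.0055, 0.0986]
tcp_rot: [0.756, 0.655, 0.0, 0.0]
contact_force: [0.9, -2.0, 2.9]
opening: -0.0
finger_force: 1.4
```

>>> {"name": "send_rows", "arguments": {"rows": "0 0 0 0.7 0 3 -1;0 0 0 1.4 0 6 -1;0 0 0 2.4 0 9 -1;0 0 0 3.2 0 12 -1;0 0 0 3.2 0 12 -1"}}

```text
time: 12.3
eef_pos: [0.5359, 0.0089, 0.0865]
tcp_rot: [0.756, 0.655, -0.0, -0.0]
contact_force: [1.0, -2.1, 1.3]
opening: -0.004
finger_force: 1.3
```

>>> {"name": "send_rows", "arguments": {"rows": "0 0 0 0.4 0 1 -1;0 0 0 0.8 0 2 -1;0 0 0 1.1 0 3 -1;0 0 0 1.5 0 4 -1;0 0 0 2 0 5.5 -1;0 0 0 2.5 0 7 -1;0 0 0 2.5 0 7 -1"}}

```text
time: 13.18
eef_pos: [0.5362, 0.0116, 0.0796]
tcp_rot: [0.756, 0.655, -0.0, -0.0]
contact_force: [0.3, -0.3, 1.4]
opening: 0.002
finger_force: 0.7
```

>>> {"name": "send_rows", "arguments": {"rows": "0 0 0 0.3 0 0.7 -1;0 0 0 0.6 0 1.4 -1;0 0 0 0.6 0 1.4 -1"}}

```text
time: 13.55
eef_pos: [0.5363, 0.012, 0.0783]
tcp_rot: [0.756, 0.655, -0.0, -0.0]
contact_force: [0.2, -0.3, 1.6]
opening: 0.001
finger_force: 0.7
```

>>> {"name": "send_rows", "arguments": {"rows": "0 0 0 0.3 0 0.7 -1;0 0 0 0.6 0 1.4 -1;0 0 0 0.6 0 1.4 -1"}}

```text
time: 13.92
eef_pos: [0.5364, 0.0126, 0.0769]
tcp_rot: [0.756, 0.655, -0.0, -0.0]
contact_force: [-1.1, 0.1, 1.2]
opening: -0.001
finger_force: 0.7
```

>>> {"name": "send_rows", "arguments": {"rows": "0 0 0 0.3 0 0.7 -1;0 0 0 0.6 0 1.4 -1;0 0 0 0.6 0 1.4 -1"}}

```text
time: 14.3
eef_pos: [0.5365, 0.0131, 0.0755]
tcp_rot: [0.756, 0.655, -0.0, -0.0]
contact_force: [-0.9, -0.3, 1.8]
opening: -0.003
finger_force: 0.7
```

```bash
cat > wall.py <<'E'
from st import *
p=shot('side')
z=s['eef_pos'][2]*1000-22; 
from scipy.optimize import brentq
th=brentq(lambda t:105-127*np.sin(t)+10*np.cos(t)-z,0,.8); print('theta',th)
im=p['color']
# rectify tray land plane: lanes strip view
c,sn=np.cos(th),np.sin(th)
xs=np.arange(-105,125,1.);ys=np.arange(-60,61,1.)
G=np.array([(x*c+18*sn,y,-x*sn+18*c) for y in ys for x in xs])
uv=proj(p,tw(P,G)).astype(np.float32).reshape(len(ys),len(xs),2)
v=cv2.remap(im,uv[...,0],uv[...,1],cv2.INTER_LINEAR)
g=v.max(2).astype(int)
for y0 in(-40,0,40):
  r=g[int(y0+60)-3:int(y0+60)+4].mean(0); print(y0,'bright x:',xs[r>np.percentile(r,90)*.6][[0,-1]],r[::5].astype(int).tolist())
import sys
if len(sys.argv)>1: cv2.imwrite(sys.argv[1],np.vstack([cv2.resize(v[::-1,:,::-1],(700,366)),cv2.resize(im[150:230,190:343,::-1],(700,230))[:230]])[:600])
E
python3 wall.py
```

```text
14.3 [0.5365 0.0131 0.0755] [-0.94 -0.27  1.79] -0.0025108209345980526
tray x,y of tool 0.12794353838723532 -0.0007889992284619134
theta 0.4949833205980518
-40 bright x: [-105.  109.] [66, 67, 67, 67, 66, 67, 64, 70, 74, 75, 74, 73, 73, 73, 73, 73, 73, 73, 73, 63, 63, 64, 64, 63, 62, 61, 56, 50, 47, 52, 53, 59, 83, 83, 82, 48, 42, 42, 42, 65, 95, 68, 68, 43, 42, 43]
0 bright x: [-43. 124.] [51, 45, 45, 46, 45, 46, 50, 67, 61, 47, 59, 62, 62, 101, 117, 72, 97, 117, 90, 46, 38, 40, 40, 41, 42, 44, 41, 44, 44, 39, 40, 39, 39, 39, 38, 39, 54, 172, 177, 158, 87, 42, 41, 76, 94, 95]
40 bright x: [-78. 108.] [46, 46, 46, 48, 46, 50, 65, 59, 49, 61, 65, 65, 108, 110, 73, 80, 96, 60, 43, 38, 39, 39, 39, 40, 39, 40, 39, 40, 41, 41, 41, 42, 61, 161, 153, 57, 42, 42, 44, 41, 53, 60, 79, 48, 45, 45]
```

>>> {"name": "send_rows", "arguments": {"rows": "0 0 0 0.3 0 0.7 -1;0 0 0 0.6 0 1.4 -1;0 0 0 0.6 0 1.4 -1"}}

```text
time: 14.72
eef_pos: [0.5366, 0.0137, 0.0741]
tcp_rot: [0.756, 0.655, -0.0, -0.0]
contact_force: [-0.7, -0.4, 1.6]
opening: -0.001
finger_force: 0.7
```

>>> {"name": "send_rows", "arguments": {"rows": "0 0 0 0.3 0 0.7 -1;0 0 0 0.6 0 1.4 -1;0 0 0 0.6 0 1.4 -1"}}

```text
time: 15.1
eef_pos: [0.5368, 0.0143, 0.0727]
tcp_rot: [0.756, 0.655, -0.0, -0.0]
contact_force: [-0.5, 0.3, 1.3]
opening: 0.0
finger_force: 0.7
```

>>> {"name": "send_rows", "arguments": {"rows": "0 0 0 0.3 0 0.7 -1;0 0 0 0.6 0 1.4 -1;0 0 0 0.6 0 1.4 -1"}}

```text
time: 15.48
eef_pos: [0.5369, 0.0149, 0.0714]
tcp_rot: [0.756, 0.655, 0.0, 0.0]
contact_force: [-1.2, -0.1, 2.1]
opening: -0.004
finger_force: 0.7
```

>>> {"name": "send_rows", "arguments": {"rows": "0 0 0 0.3 0 0.7 -1;0 0 0 0.6 0 1.3 -1;0 0 0 0.6 0 1.3 -1"}}

```text
time: 15.85
eef_pos: [0.537, 0.0154, 0.0701]
tcp_rot: [0.756, 0.655, 0.0, 0.0]
contact_force: [-0.9, 0.0, 0.7]
opening: -0.006
finger_force: 0.6
```

>>> {"name": "send_rows", "arguments": {"rows": "0 0 0 0.3 0 0.7 -1;0 0 0 0.6 0 1.3 -1;0 0 0 0.6 0 1.3 -1"}}

```text
time: 16.23
eef_pos: [0.5371, 0.016, 0.0688]
tcp_rot: [0.756, 0.655, 0.0, 0.0]
contact_force: [-1.3, -0.1, 0.9]
opening: 0.001
finger_force: 0.6
```

>>> {"name": "send_rows", "arguments": {"rows": "0 0 0 0.3 0 0.7 -1;0 0 0 0.6 0 1.3 -1;0 0 0 0.6 0 1.3 -1"}}

```text
time: 16.6
eef_pos: [0.5372, 0.0167, 0.0675]
tcp_rot: [0.756, 0.655, 0.0, 0.0]
contact_force: [-1.0, -0.4, 1.4]
opening: 0.003
finger_force: 0.6
```

>>> {"name": "send_rows", "arguments": {"rows": "0 0 0 0.3 0 0.7 -1;0 0 0 0.6 0 1.3 -1;0 0 0 0.6 0 1.3 -1"}}

```text
time: 16.98
eef_pos: [0.5373, 0.0173, 0.0662]
tcp_rot: [0.756, 0.655, 0.0, 0.0]
contact_force: [-1.2, -0.2, 1.6]
opening: -0.001
finger_force: 0.6
```

>>> {"name": "send_rows", "arguments": {"rows": "0 0 0 0.3 0 0.7 -1;0 0 0 0.6 0 1.3 -1;0 0 0 0.6 0 1.3 -1"}}

```text
time: 17.35
eef_pos: [0.5374, 0.0178, 0.0649]
tcp_rot: [0.756, 0.655, 0.0, 0.0]
contact_force: [-1.5, 0.7, 1.3]
opening: -0.002
finger_force: 0.6
```

>>> {"name": "send_rows", "arguments": {"rows": "0 0 0 0.3 0 0.7 -1;0 0 0 0.6 0 1.3 -1;0 0 0 0.6 0 1.3 -1"}}

```text
time: 17.73
eef_pos: [0.5375, 0.0184, 0.0636]
tcp_rot: [0.756, 0.655, 0.0, 0.0]
contact_force: [0.8, 0.4, 1.3]
opening: -0.001
finger_force: 0.6
```

```bash
python3 - <<'E'
from st import *
p=shot('side');q=shot('top')
cv2.imwrite('pics/v8.png',np.vstack([cv2.resize(p['color'][130:225,180:313,::-1],(504,360),interpolation=cv2.INTER_CUBIC),cv2.resize(q['color'][180:270,150:340,::-1],(504,239),interpolation=cv2.INTER_CUBIC)]))
E
```

```text
17.725 [0.5375 0.0184 0.0636] [0.81 0.39 1.35] -0.0011475651778154407
tray x,y of tool 0.12257397653379289 -0.0005720893492535506
```

View pics/v8.png

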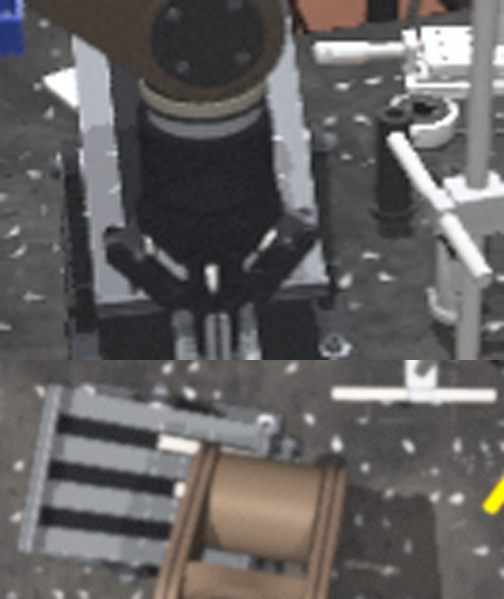

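The tray is tipped and the posts have slid towards the tab (long post's rear end now at 158,442 in the lower crop). Continue in small steps to the stop.

>>> {"name": "send_rows", "arguments": {"rows": "0 0 0 0.3 0 0.6 -1;0 0 0 0.6 0 1.2 -1;0 0 0 0.6 0 1.2 -1"}}

```text
time: 18.2
eef_pos: [0.5376, 0.019, 0.0624]
tcp_rot: [0.756, 0.655, 0.0, 0.0]
contact_force: [-0.5, -0.1, 1.5]
opening: 0.002
finger_force: 0.6
```

>>> {"name": "send_rows", "arguments": {"rows": "0 0 0 0.3 0 0.5 -1;0 0 0 0.5 0 1 -1;0 0 0 0.5 0 1 -1"}}

```text
time: 18.58
eef_pos: [0.5377, 0.0195, 0.0616]
tcp_rot: [0.756, 0.655, 0.0, 0.0]
contact_force: [0.2, 0.0, 2.5]
opening: -0.002
finger_force: 1.1
```

>>> {"name": "send_rows", "arguments": {"rows": "0 0 0 0.1 0 0.4 -1;0 0 0 0.2 0 0.8 -1;0 0 0 0.2 0 0.8 -1"}}

```text
time: 18.95
eef_pos: [0.5378, 0.0197, 0.061]
tcp_rot: [0.756, 0.655, 0.0, 0.0]
contact_force: [-1.0, -0.1, 4.8]
opening: 0.0
finger_force: 2.1
```

>>> {"name": "send_rows", "arguments": {"rows": "0 0 0 0 0 0.4 -1;0 0 0 0 0 0.4 -1;0 0 0 0 0 0.4 -1;0 0 0 0 0 0.4 -1;0 0 0 0 0 0.4 -1;0 0 0 0 0 0.4 -1;0 0 0 0 0 0.4 -1;0 0 0 0 0 0.4 -1"}}

```text
time: 19.95
eef_pos: [0.5378, 0.0198, 0.0607]
tcp_rot: [0.756, 0.655, 0.0, 0.0]
contact_force: [-1.1, 0.6, 6.2]
opening: 0.0
finger_force: 2.4
```

>>> {"name": "send_rows", "arguments": {"rows": "0 0 0 0 0 0 -1;0 0 0 0 0 0 -1;0 0 0 0 0 0 -1;0 0 0 0 0 0 -1;0 0 0 0 0 0 -1;0 0 0 0 0 0 -1;0 0 0 0 0 0 -1;0 0 0 0 0 0 -1"}}

```text
time: 20.95
eef_pos: [0.5378, 0.0197, 0.0607]
tcp_rot: [0.756, 0.655, 0.0, 0.0]
contact_force: [-1.7, 0.2, 5.9]
opening: 0.004
finger_force: 2.4
```

```bash
python3 - <<'E'
from st import *
q=shot('top');g=q['color'].max(2)
th=.615; c,sn=np.cos(th),np.sin(th)
# long-post lane (y=+40) and middle lane: brightness along tray x at post-top height
for y0 in(40,0,-40):
  xs=np.arange(-90,70,5.)
  uv=proj(q,tw(P,[(x*c+18*sn,y0,-x*sn+18*c) for x in xs])).astype(np.float32)
  print(y0,cv2.remap(g,uv[:,0][None],uv[:,1][None],cv2.INTER_LINEAR).ravel().tolist())
E
```

```text
20.95 [0.5378 0.0197 0.0607] [-1.65  0.21  5.93] 0.003971025299878658
tray x,y of tool 0.12122542030693415 -0.0004384586121365113
40 [34, 42, 50, 52, 48, 51, 51, 51, 51, 50, 49, 53, 51, 49, 51, 51, 57, 145, 240, 248, 247, 246, 243, 243, 232, 159, 90, 88, 94, 81, 113, 126]
0 [36, 43, 50, 52, 50, 51, 47, 52, 46, 47, 47, 50, 48, 51, 49, 43, 42, 44, 45, 42, 43, 62, 202, 230, 154, 110, 122, 121, 75, 136, 176, 180]
-40 [38, 43, 49, 48, 49, 49, 52, 49, 48, 51, 49, 50, 50, 43, 43, 39, 39, 43, 42, 43, 43, 43, 86, 135, 106, 124, 123, 72, 57, 69, 84, 89]
```

>>> {"name": "send_rows", "arguments": {"rows": "0 0 0 -0.4 0 -1 -1;0 0 0 -1.2 0 -3 -1;0 0 0 -2.2 0 -5 -1;0 0 0 -3 0 -7 -1;0 0 0 -4 0 -9 -1;0 0 0 -5 0 -11 -1;0 0 0 -5.8 0 -13 -1;0 0 0 -6.6 0 -15 -1"}}

```text
time: 22.0
eef_pos: [0.5365, 0.013, 0.0753]
tcp_rot: [0.756, 0.655, -0.0, -0.0]
contact_force: [-0.1, -1.6, 1.2]
opening: 0.001
finger_force: 0.7
```

>>> {"name": "send_rows", "arguments": {"rows": "0 0 0 -0.8 0 -2 -1;0 0 0 -1.6 0 -4 -1;0 0 0 -2.4 0 -6 -1;0 0 0 -3.1 0 -8 -1;0 0 0 -3.8 0 -10 -1;0 0 0 -4.5 0 -12 -1;0 0 0 -5.1 0 -14 -1;0 0 0 -5.6 0 -16 -1"}}

```text
time: 23.0
eef_pos: [0.5357, 0.0076, 0.0913]
tcp_rot: [0.756, 0.655, -0.0, -0.0]
contact_force: [-0.9, -1.1, 0.5]
opening: 0.0
finger_force: 0.8
```

>>> {"name": "send_rows", "arguments": {"rows": "0 0 0 -0.6 0 -2 -1;0 0 0 -1.2 0 -4 -1;0 0 0 -1.7 0 -6 -1;0 0 0 -2.2 0 -8 -1;0 0 0 -2.7 0 -10 -1;0 0 0 -3.1 0 -12 -1;0 0 0 -3.5 0 -14 -1;0 0 0 -3.8 0 -16 -1"}}

```text
time: 24.0
eef_pos: [0.5354, 0.0039, 0.1075]
tcp_rot: [0.756, 0.655, 0.0, -0.0]
contact_force: [-0.8, 0.9, 1.8]
opening: -0.0
finger_force: 0.8
```

>>> {"name": "send_rows", "arguments": {"rows": "0 0 0 -0.3 0 -2 -1;0 0 0 -0.5 0 -4 -1;0 0 0 -0.7 0 -6 -1;0 0 0 -0.8 0 -8 -1;0 0 0 -0.9 0 -10 -1;0 0 0 -1 0 -12 -1;0 0 0 -1 0 -14 -1;0 0 0 -1 0 -16 -1"}}

```text
time: 25.0
eef_pos: [0.5352, 0.0026, 0.1234]
tcp_rot: [0.756, 0.655, -0.0, 0.0]
contact_force: [-2.1, -0.7, 2.7]
opening: 0.0
finger_force: 0.9
```

>>> {"name": "send_rows", "arguments": {"rows": "0 0 0 0 0 -1.2 -1;0 0 0 0 0 -2.4 -1;0 0 0 0 0 -3.6 -1;0 0 0 0 0 -4.6 -1;0 0 0 0 0 -5.6 -1;0 0 0 0 0 -6.6 -1;0 0 0 0 0 -7.5 -1;0 0 0 0 0 -8.4 -1"}}

```text
time: 26.0
eef_pos: [0.5353, 0.0028, 0.1318]
tcp_rot: [0.756, 0.655, 0.0, 0.0]
contact_force: [-0.4, -2.0, 1.1]
opening: 0.001
finger_force: 1.0
```

>>> {"name": "send_rows", "arguments": {"rows": "0 0 0 0 0 -0.8 -1;0 0 0 0 0 -1.6 -1;0 0 0 0 0 -2.4 -1;0 0 0 0 0 -3.2 -1;0 0 0 0 0 -4 -1;0 0 0 0 0 -4.8 -1;0 0 0 0 0 -5.6 -1;0 0 0 0 0 -6.4 -1"}}

```text
time: 27.0
eef_pos: [0.5347, 0.0031, 0.1375]
tcp_rot: [0.756, 0.655, -0.0, -0.001]
contact_force: [-0.1, -0.1, -1.0]
opening: 0.0
finger_force: 0.0
```

>>> {"name": "send_rows", "arguments": {"rows": "0 0 0 0 0 -0.8 -1;0 0 0 0 0 -1.6 -1;0 0 0 0 0 -3 -1;0 0 0 0 0 -6 -1;0 0 0 0 0 -15 -1;0 0 0 0 0 -40 -1;0 0 0 0 0 -80 -1;0 0 0 0 0 -120 -1"}}

```text
time: 28.0
eef_pos: [0.535, 0.0029, 0.2597]
tcp_rot: [0.756, 0.655, 0.0, 0.0]
contact_force: [0.7, -0.1, -1.0]
opening: -0.003
finger_force: 0.0
```

>>> {"name": "send_rows", "arguments": {"rows": "0 0 0 -30 -40 0 -1;0 0 0 -70 -80 0 -1;0 0 0 -110 -80 0 -1;0 0 0 -150 -80 0 -1;0 0 0 -200 -80 0 -1;0 0 0 -250 -80 0 -1;0 0 0 -250 -80 0 -1"}}

```text
time: 28.88
eef_pos: [0.4197, -0.2359, 0.2589]
tcp_rot: [0.758, 0.653, -0.0, 0.001]
contact_force: [-0.5, -0.3, -0.6]
opening: -0.002
finger_force: 0.0
```

```bash
python3 - <<'E'
from st import *
for n in('top','side'):
  q=shot(n);g=q['color'].min(2)
  for y0 in(40,0,-40):
    xs=np.arange(-95,106,2.5)
    v=[]
    for dy in(-4,-2,0,2,4):
      uv=proj(q,tw(P,[(x,y0+dy,22.7) for x in xs])).astype(np.float32)
      v.append(cv2.remap(g,uv[:,0][None],uv[:,1][None],cv2.INTER_LINEAR).ravel())
    v=np.max(v,0); b=xs[v>150]; print(n,y0,b[[0,-1]] if len(b) else None, v[::2].tolist())
E
```

```text
28.875 [ 0.4197 -0.2359  0.2589] [-0.55 -0.27 -0.64] -0.001547407521013294
tray x,y of tool 0.39104831844689447 -0.0808351171896222
top 40 [ -2.5 102.5] [68, 85, 81, 83, 83, 82, 80, 83, 82, 83, 85, 82, 83, 85, 81, 84, 85, 83, 116, 247, 254, 255, 254, 254, 254, 254, 254, 254, 254, 254, 254, 254, 254, 254, 254, 254, 254, 254, 252, 222, 108]
top 0 [ 22.5 102.5] [66, 78, 86, 80, 82, 86, 81, 81, 87, 84, 82, 88, 83, 83, 86, 84, 83, 85, 84, 87, 87, 85, 86, 129, 252, 254, 254, 254, 254, 254, 254, 254, 254, 254, 254, 254, 254, 254, 253, 217, 136]
top -40 [ 47.5 100. ] [79, 87, 83, 91, 86, 83, 91, 85, 81, 92, 87, 82, 90, 86, 83, 88, 85, 86, 91, 85, 84, 88, 85, 84, 85, 87, 86, 86, 138, 250, 254, 254, 254, 254, 254, 254, 254, 254, 249, 199, 91]
side 40 [ 0. 95.] [79, 79, 75, 56, 50, 55, 57, 60, 57, 57, 58, 59, 58, 57, 58, 58, 57, 58, 57, 240, 254, 254, 254, 254, 254, 254, 254, 254, 254, 254, 254, 254, 254, 254, 254, 254, 254, 240, 157, 82, 81]
side 0 [25.  92.5] [79, 80, 79, 54, 52, 56, 56, 55, 55, 55, 57, 57, 56, 55, 56, 56, 56, 57, 57, 56, 56, 56, 57, 59, 247, 254, 254, 254, 254, 254, 254, 254, 254, 254, 253, 217, 207, 173, 145, 124, 88]
side -40 None [52, 49, 48, 46, 38, 33, 33, 34, 35, 35, 34, 33, 35, 35, 37, 35, 37, 38, 36, 37, 36, 37, 36, 37, 35, 35, 33, 38, 36, 40, 39, 41, 39, 38, 38, 38, 38, 38, 37, 46, 66]
```

All three posts end at the wall: the rear ends read about −2, 23 and 48 mm, against the −1, 24 and 49 mm expected from their lengths. The tray is level.

```bash
python3 -c "
from plant import ctrl
print(ctrl.sign_off())"
```

```text
the job is handed in; nothing more can be done
None
```

The medium post lies in the middle lane, all three posts are lined up against the end wall on the tab side, the tray is back at level, and I handed the job in at about 29 s; the tab force I read on the stop peaked near 6 N.

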